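# Find the teal stopper and put it under the magnifier

### The arm

A 7-joint arm with a two-finger parallel gripper is mounted at the origin on the work surface. World frame = base frame: x ahead of the robot, y to its left, z up, the work surface at z = 0. Lengths are in m, angles in rad, forces in N, time in s.
With the tool pointing down it reaches from about 0.4 to 0.875 m from the base axis. Payload 19.3 kg.
Tool frame: the origin (TCP) lies where the fingers leave the gripper's body, on its centre line; the fingertips stand 73 mm ahead of it and the grasp point (between the pads) lies 54 mm ahead of it (grasp_offset is the distance from the TCP to the grasp point, in m); z points along the fingers, y is the direction in which the jaws open and shut (so a half turn about z gives the same grasp; the last joint's range is limited). The gripper opens to 85 mm and grips with 20 to 120 N. Pads are 22 mm wide; open, the fingers measure 114 mm over their backs; the gripper's body (76 mm by 85 mm) begins 54 mm behind the grasp point. The pads swing forward as they close: fully open they stand 13 mm farther back than shut.
Start: joints at [1.113, 0.521, -0.036, 1.599, 0.021, 1.021, -0.113], TCP at [0.236, -0.579, 0.304] pointing down, gripper open.
Joint ranges: [-2.91, 2.91], [-0.3, 2.13], [-1.5, 1.42], [0.17, 2.43], [-1.26, 4.41], [0.16, 1.93], [-2.52, 2.52]. Speed limits (rad/s): [1.89, 1.89, 2.39, 2.39, 3.01, 3.01, 3.01].

### API

Orientations are given as a rotation vector (axis times angle).
In Python, from bench import * gives the robot as it stands.
- The arm moves only by the tool send_rows, never from a script. Its argument "increments" is a list of rows, each an object with "gripper": the gripper's target within -1 to 1 (shut at 1, half-way at 0, fully open at -1); "translation": the shift along the world's x, y, z in cm, a list of three; "delta_rot": the turn, a rotation vector about the world's x, y, z in rad, a list of three. A call has 1 to 12 rows; each row is the pose to reach, as a shift and turn from the pose measured when the call began; what a row does not reach only later rows make up. A row lasts 1/10 s, in which the tool goes at most 50 mm and 8.59 degrees, less where a joint would pass 70% of its speed; a pose out of reach is approached as far as the arm can. A call with a gripper value outside its range is refused whole. The fingers move at their own pace and stop on an object; the grip force is fixed at half the most. Time passes only in rows, so rows that repeat a pose let the fingers close. It gives the time, the measured TCP pose, the force and the opening at its end, in the units of the state.
- read_state(): the state, without advancing time (a new reading comes with each control period).
- snapshot(name): name is "scene" or "top" or "wrist"; returns a dict with "pixels" (384x512x3 uint8, red, green, blue), "camera_matrix" (3x3 intrinsics, pixels), "position" and "orientation" of the camera in the world. Camera axes: x right, y up, looking along -z (the intrinsics and any distortion apply to the point x, -y, -z); pixel columns grow to the right and rows downward; lengths in m; the calibration is good to about 2 mm. A picture is of the moment at which its call begins. There is no depth.
- finish_job(): hands the job in, once; it reports no verdict.
Trained networks look in a picture, given as the dict that the camera call returned (one of the last four; its "shot" number tells which), for a name from the list of things; names that differ only in an ending like _2 or _b are one class to them, and where a whole thing is asked for, a point or a joint stands for the part that bears it (a point fixed in the world has none). Each returns a list of dicts, best first, with "confidence" (0 to 1); they miss things now and then, are a little off and sometimes report something else, mostly with a low value. They report only what shows in the picture. A call takes as long as a camera call. They do not tell look-alikes from the thing itself.
- find_in(picture, thing): "point" ([x, y, z] in m, in world coordinates, good to about 4 mm: the middle of the surface that is visible of it).
The state is a dict: "time_s": time; "joints": joint angles; "dq": joint speeds; "joint_efforts": joint torques, N m; "position": TCP position; "ee_rot": TCP orientation; "ft_force": force on the tool from outside, world axes, zero at the start; "torque": the same for the moment, N m; "width": finger opening in m.
Only numpy, scipy, OpenCV 4.12 (cv2) and the standard library are available. Lean on these libraries where they do the work, as an engineer would, in place of code of your own. Each camera call takes 0.05 s, during which the arm holds its last target. There are 200 camera calls.

### The job

Find the teal flask stopper: open the three lidded boxes one at a time from the left (the robot's left), swinging each lid right up and leaving it standing open, and stop at the box that holds it, so that any boxes further right stay shut. Take the stopper out and set it down, without dropping it, upright in the middle of the magnifier's round white stage, then swing the lens arm over so that the lens is centred above the stopper, and let go. Leave the other parts in their boxes and the glassware and jar where they stand.

Things in the scene. Friction and masses are not known exactly. Their poses are not given: they have to be found in the camera images.
- box_left_floor (a point): centre of the inner floor (3 mm above the bench) of the leftmost (largest y) of three alike white plastic boxes in a row, each fixed to the bench, 120 (its x) x 105 (its y) x 50 mm high, walls and floor 3 mm; z up, x from the box's front (handle side, towards the robot) to its back (hinge side)
- lid_left (a joint): blue lid of box_left, hinged along the box's back upper edge: 0 shut, grows as the front edge goes up and back, 1.57 upright, stop at 2.0 rad; the hinge is stiff (about 0.12 N m), so the lid stays where it is left; lid 6 mm thick, 120 g
- lid_left_handle (a point): middle of the round steel bar handle on the lid of box_left; bar 10 mm thick along the box's y, 68 mm between its two end posts' axes, carried 29 mm clear above the lid's top face; with the lid shut the bar's axis lies 108 mm in front of the hinge axis, 40 mm higher than it (90 mm above the bench); moves and turns with the lid
- lid_left_hinge (a point): point on the hinge axis of lid_left (axis along the box's y), in the middle of the box's back edge, 50.5 mm above the bench
- box_mid_floor (a point): centre of the inner floor (3 mm above the bench) of the middle of three alike white plastic boxes in a row, each fixed to the bench, 120 (its x) x 105 (its y) x 50 mm high, walls and floor 3 mm; z up, x from the box's front (handle side, towards the robot) to its back (hinge side)
- lid_mid (a joint): blue lid of box_mid, hinged along the box's back upper edge: 0 shut, grows as the front edge goes up and back, 1.57 upright, stop at 2.0 rad; the hinge is stiff (about 0.12 N m), so the lid stays where it is left; lid 6 mm thick, 120 g
- lid_mid_handle (a point): middle of the round steel bar handle on the lid of box_mid; bar 10 mm thick along the box's y, 68 mm between its two end posts' axes, carried 29 mm clear above the lid's top face; with the lid shut the bar's axis lies 108 mm in front of the hinge axis, 40 mm higher than it (90 mm above the bench); moves and turns with the lid
- lid_mid_hinge (a point): point on the hinge axis of lid_mid (axis along the box's y), in the middle of the box's back edge, 50.5 mm above the bench
- box_right_floor (a point): centre of the inner floor (3 mm above the bench) of the rightmost (smallest y) of three alike white plastic boxes in a row, each fixed to the bench, 120 (its x) x 105 (its y) x 50 mm high, walls and floor 3 mm; z up, x from the box's front (handle side, towards the robot) to its back (hinge side)
- lid_right (a joint): blue lid of box_right, hinged along the box's back upper edge: 0 shut, grows as the front edge goes up and back, 1.57 upright, stop at 2.0 rad; the hinge is stiff (about 0.12 N m), so the lid stays where it is left; lid 6 mm thick, 120 g
- lid_right_handle (a point): middle of the round steel bar handle on the lid of box_right; bar 10 mm thick along the box's y, 68 mm between its two end posts' axes, carried 29 mm clear above the lid's top face; with the lid shut the bar's axis lies 108 mm in front of the hinge axis, 40 mm higher than it (90 mm above the bench); moves and turns with the lid
- lid_right_hinge (a point): point on the hinge axis of lid_right (axis along the box's y), in the middle of the box's back edge, 50.5 mm above the bench
- teal_stopper_center (a point): the wanted part: loose teal (blue-green) plastic flask stopper: a round head 28 mm across and 14 mm high at the bottom, and on it a plain round stem 15 mm across and 24 mm high; 38 mm high in all, about 20 g, stands head down on the floor of one of the boxes; this point is on its axis half-way up (19 mm above its underside), z up along the stem
- orange_stopper_center (a point): loose orange stopper, not wanted: a round head 28 mm across and 14 mm high at the bottom, and on it a plain round stem 15 mm across and 24 mm high; 38 mm high in all, about 20 g, stands head down on the floor of one of the boxes; this point is on its axis half-way up (19 mm above its underside), z up along the stem
- vial_center (a point): small loose amber glass vial with a white cap, not wanted; 22 mm across, 38 mm high, stands in one of the boxes; this point is on its axis half-way up
- magnifier: bench magnifier, fixed to the bench: grey foot 207 x 90 x 12 mm, on it a round white viewing stage 72 mm across; origin on the bench under the stage's centre, z up, its x points from the stage to the steel post (18 mm thick, 130 mm away) that carries the lens arm
- stage_top (a point): centre of the stage's flat top, 20 mm above the bench; axes as the magnifier's
- magnifier_arm (a joint): level lens arm on the post, turns about the vertical: 0 when the lens is exactly over the stage's centre, grows anticlockwise seen from above to the parked side (starts at about 1.0 to 1.3 rad); range -0.5 to 1.6 with no stop at 0; stiff hinge (0.10 N m), stays where it is left
- lens_hinge (a point): point on the vertical hinge axis of the lens arm, 130 mm above the bench
- lens_centre (a point): centre of the round clear lens (black ring, 92 mm outer diameter, 10 mm thick), 130 mm from the hinge axis, 140 mm above the bench
- lens_knob (a point): grip point on the upright red knob of the lens arm: 16 mm thick, stands on the ring's far side 175 mm from the hinge axis, from 145 to 185 mm above the bench; this point is on its axis at 172 mm
- flask_a_center (a point): bystander: loose glass flask with dark blue stopper, 68 mm across, 144 mm high; point on its axis 35 mm above its base
- flask_b_center (a point): bystander: loose open glass flask, 68 mm across, 130 mm high; point on its axis 35 mm above its base
- jar_center (a point): bystander: loose jar with blue cap and green label, 60 mm across, 80 mm high; point on its axis half-way up
Mind the look-alikes: they are no part of the job. There is more than one size of the magnifier; the one meant has the size given above.

How it is judged:
On the way, in this order (a step that is already met when the one before it is completed fails the run):
1. the boxes have been opened from the left up to and including the one that holds the teal stopper, which still stands in it (value of joint lid_left above 1.2 rad and (not (horizontal distance between any of orange_stopper_center, vial_center and box_left_floor below 0.065 m) or value of joint lid_mid above 1.2 rad) and (not (horizontal distance between any of orange_stopper_center, vial_center and box_left_floor below 0.065 m) or not (horizontal distance between any of orange_stopper_center, vial_center and box_mid_floor below 0.065 m) or value of joint lid_right above 1.2 rad) and (horizontal distance between teal_stopper_center and box_left_floor below 0.065 m or horizontal distance between teal_stopper_center and box_mid_floor below 0.065 m or horizontal distance between teal_stopper_center and box_right_floor below 0.065 m) and height (world z) of teal_stopper_center below 0.035 m), for 0.1 s.
2. the teal stopper is lowered onto the middle of the stage in the gripper (held, upright, less than 12 mm above the stage), not dropped (horizontal distance between teal_stopper_center and stage_top below 0.02 m and z of teal_stopper_center in the frame of stage_top between 0.012 and 0.031 m and angle between teal_stopper_center's own z axis and vertical below 0.25 rad and contact force between the fingers and teal_stopper above 0.2 N), for 0.04 s.
3. the lens is swung over the stopper standing on the stage (centres within 25 mm seen from above) (horizontal distance between lens_centre and teal_stopper_center below 0.025 m and horizontal distance between teal_stopper_center and stage_top below 0.02 m and z of teal_stopper_center in the frame of stage_top between 0.012 and 0.024 m), for 0.1 s.
At the end, for the whole second after the job is handed in: Teal stopper released, at rest, upright (0.15 rad) on the stage within 20 mm of its centre; lens at rest, centred within 25 mm above it; lids open (over 1.2 rad) from the left up to the box that held it, boxes further right never opened; other parts and bystanders in place (all of step 3 and angle between teal_stopper_center's own z axis and vertical below 0.15 rad and linear speed of teal_stopper below 0.03 m/s and velocity of joint magnifier_arm between -0.05 and 0.05 rad/s and value of joint lid_left above 1.2 rad and (not (horizontal distance between any of orange_stopper_center, vial_center and box_left_floor below 0.065 m) or value of joint lid_mid above 1.2 rad) and (not (horizontal distance between any of orange_stopper_center, vial_center and box_left_floor below 0.065 m) or not (horizontal distance between any of orange_stopper_center, vial_center and box_mid_floor below 0.065 m) or value of joint lid_right above 1.2 rad)); the robot touches nothing.
It fails at once if a lid is lifted before the box to its left stands open ((value of joint lid_mid above 0.3 rad and value of joint lid_left below 1.1 rad) or (value of joint lid_right above 0.3 rad and value of joint lid_mid below 1.1 rad)).
It fails at once if a box further right than the one that held the teal stopper is opened ((value of joint lid_mid above 0.3 rad and not (horizontal distance between any of orange_stopper_center, vial_center and box_left_floor below 0.065 m)) or (value of joint lid_right above 0.3 rad and not (horizontal distance between any of orange_stopper_center, vial_center and box_mid_floor below 0.065 m))).
It fails at once if the orange stopper or the vial is moved more than 25 mm (distance of any of orange_stopper_center, vial_center from where it was at the start of the episode above 0.025 m).
It fails at once if a flask or the jar is moved more than 30 mm (distance of any of flask_a_center, flask_b_center, jar_center from where it was at the start of the episode above 0.03 m).
It also fails if it takes over 72 s, if anything falls off the work surface, if the arm or the gripper's body presses on something with over 40 N, if the wrist force passes 120 N, or if a joint passes its speed limit or range.

## Working session

There is one attempt and no reset: what is moved stays moved. The work goes in short steps, Python scripts to look and compute and a tool call to move; the robot and the scene stay as the last step left them, time stands still between calls to the robot, and variables do not carry over. Pictures are saved under pics/ and viewed, about 8 in all and at most 12, crops included, and the job is handed in when it is done.

Besides the shell and the picture viewer there is one more tool, called after "Request:" in YAML: its name, and indented under it one key for each argument. send_rows: Moves the arm, as the interface text tells. Its arguments: {"type":"object","properties":{"increments":{"type":"array"}},"required":["increments"]}

```bash
ls; mkdir -p pics; cat > h.py <<'E'
from bench import *
import numpy as np, cv2
from scipy.spatial.transform import Rotation as R
def rot(o):
    o=np.array(o,float)
    if o.shape==(3,3): return o
    return R.from_rotvec(o).as_matrix() if o.size==3 else R.from_quat(o).as_matrix()
def proj(s,p):
    c=rot(s["orientation"]).T@(np.array(p,float)-s["position"]); v=np.array(s["camera_matrix"])@[c[0],-c[1],-c[2]]
    return v[:2]/v[2]
def atz(s,uv,z):
    d=np.linalg.inv(s["camera_matrix"])@[uv[0],uv[1],1]; d=rot(s["orientation"])@[d[0],-d[1],-d[2]]
    p=np.array(s["position"]); return p+d*(z-p[2])/d[2]
def save(s,n,crop=None,k=1):
    im=s["pixels"][:,:,::-1]
    if crop: im=im[crop[1]:crop[3],crop[0]:crop[2]]
    cv2.imwrite("pics/"+n+".png",cv2.resize(im,None,fx=k,fy=k,interpolation=cv2.INTER_CUBIC))
E
python3 - <<'E'
from h import *
a=snapshot("scene");b=snapshot("top")
print({k:v for k,v in b.items() if k!="pixels"}); print({k:v for k,v in a.items() if k!="pixels"})
cv2.imwrite("pics/a.png",cv2.resize(np.vstack([a["pixels"],b["pixels"]])[:,:,::-1],None,fx=.78,fy=.78,interpolation=cv2.INTER_AREA)) if 0 else None
save(a,"scene",k=1.5);save(b,"top",k=1.5)
for n in ["lid_left_handle","lid_left_hinge","lid_mid_handle","lid_right_handle","box_left_floor","stage_top","lens_centre","lens_knob","lens_hinge","magnifier","flask_a_center","flask_b_center","jar_center"]:
  for s,l in((a,"s"),(b,"t")):
    print(n,l,[(np.round(d["point"],3).tolist(),np.round(d["confidence"],2), proj(s,d["point"]).astype(int).tolist()) for d in find_in(s,n)[:4]])
print(read_state())
E
```

```text
pics
{'camera_matrix': array([[470.50013593,   0.        , 251.03775527],
       [  0.        , 470.50013593, 187.97259078],
       [  0.        ,   0.        ,   1.        ]]), 'position': array([ 0.33755779, -0.00451148,  1.29407464]), 'orientation': array([ 0.16837516, -0.16929187, -1.58846278]), 'shot': 2}
{'camera_matrix': array([[412.70354858,   0.        , 255.8763765 ],
       [  0.        , 412.70354858, 187.36551773],
       [  0.        ,   0.        ,   1.        ]]), 'position': array([ 0.93722719, -0.68945105,  0.84516484]), 'orientation': array([0.81214201, 0.20439519, 0.41615942]), 'shot': 1}
lid_left_handle s [([0.52, 0.308, 0.061], np.float64(0.83), [278, 140])]
lid_left_handle t []
lid_left_hinge s [([0.521, 0.309, 0.058], np.float64(0.94), [279, 141]), ([0.436, -0.241, 0.138], np.float64(0.69), [149, 234]), ([0.49, -0.007, 0.059], np.float64(0.51), [222, 200])]
lid_left_hinge t [([0.528, 0.316, 0.059], np.float64(0.57), [129, 219]), ([0.518, 0.31, 0.057], np.float64(0.35), [131, 223])]
lid_mid_handle s [([0.542, 0.141, 0.056], np.float64(0.92), [262, 174]), ([0.43
[... 2673 characters left out ...]
oat64(0.7), [230, 140])]
{'time_s': 1.4, 'joints': array([ 1.11278087,  0.52139213, -0.03632862,  1.59953572,  0.02119491,
        1.02108645, -0.11280484]), 'dq': array([ 0.0002216 ,  0.00018887, -0.00098346,  0.00034958, -0.00051944,
       -0.00068097,  0.00024922]), 'joint_efforts': array([-1.74498523e-04, -9.26853418e+01,  1.97824694e+00, -3.70249593e+01,
        1.80095946e-02,  1.99422568e-03, -2.15669138e-05]), 'position': array([ 0.23633843, -0.57857008,  0.30388255]), 'ee_rot': array([-3.08268279e+00, -6.05322399e-01, -1.30617502e-05]), 'ft_force': array([-0.63881722, -0.277415  ,  0.12448096]), 'torque': array([ 0.00184406,  0.00839927, -0.00372506]), 'width': 0.08529744794794192}
```

View pics/top.png

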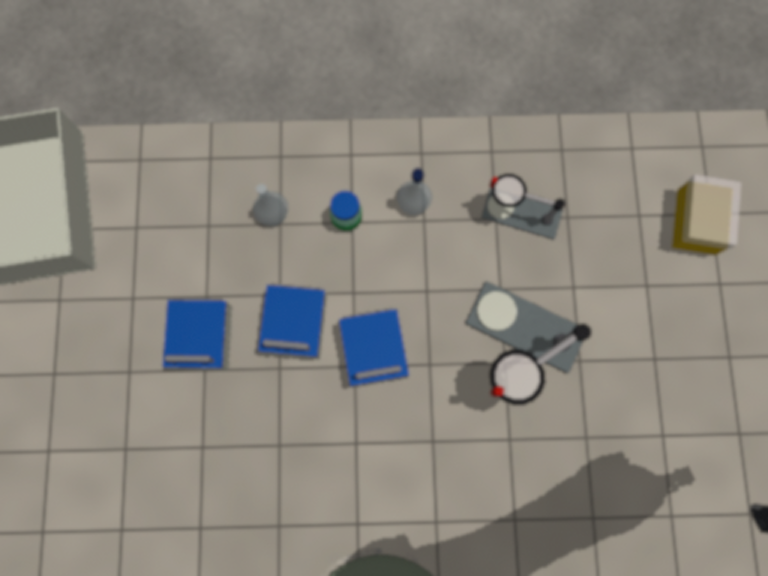

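View pics/scene.png

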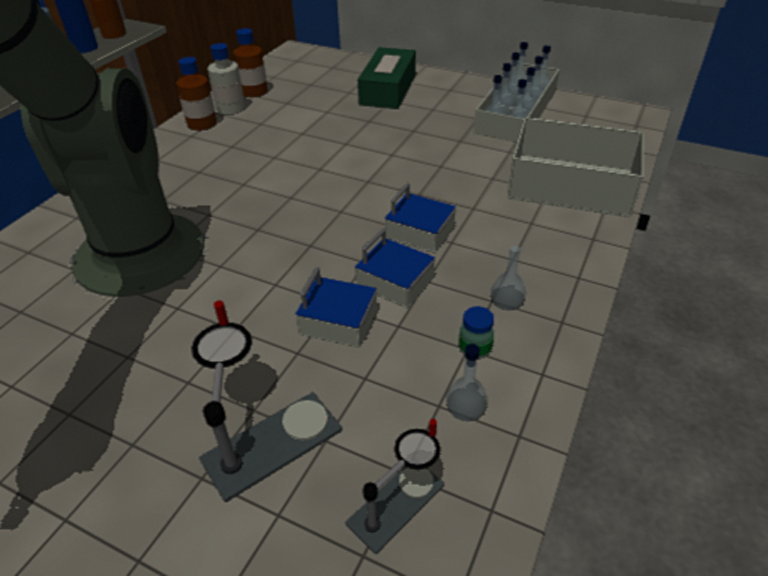

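Top view (displayed pixels): lids at (196,334), (292,320) and (373,347), with the handle bars at their lower, robot-facing edge. There are two look-alike magnifiers. The big one has its stage at (497,311), post at (582,332), lens at (517,377) and red knob at (498,392). The small one is at (523,205). I pick the big one, and will check it by measuring post to stage (130 mm).

```bash
python3 - <<'E'
from h import *
b=snapshot("top"); im=b["pixels"]; h=cv2.cvtColor(im,cv2.COLOR_RGB2HSV)
m=cv2.inRange(h,(105,150,60),(125,255,255))
n,l,st,c=cv2.connectedComponentsWithStats(m)
for i in range(1,n):
    if st[i,4]<500: continue
    r=cv2.minAreaRect(np.argwhere(l==i)[:,::-1].astype(np.float32))
    P=np.array([atz(b,q,.0565)[:2] for q in cv2.boxPoints(r)])
    P=P[np.argsort(P[:,0])]; f=P[:2].mean(0); k=P[2:].mean(0); e=(k-f)/np.linalg.norm(k-f)
    print("lid",np.round(c[i]),"front",f.round(4),"back",k.round(4),"len",np.linalg.norm(k-f).round(4),"wid",np.linalg.norm(P[0]-P[1]).round(4),"yaw",np.degrees(np.arctan2(e[1],e[0])).round(1),"handle pred from back-.108:",(k-.108*e).round(4),"ctr",((k+f)/2).round(4))
# handle pixels (grey inside the lid region), red knob, stage
for nm,uv,z in (("hL",(125,239),.09),("hM",(190.5,230),.09),("hR",(252.5,248.5),.09),("post",(388,221),.145),("stage",(331,207),.02),("lens",(345,251),.14),("knob",(332,261),.185)):
    print(nm,atz(b,uv,z)[:2].round(4))
w=cv2.inRange(h,(15,0,190),(40,60,255)); 
E
python3 - <<'E'
import cv2
a=cv2.imread('pics/top.png'); 
cv2.imwrite('pics/c.png',cv2.resize(a[250:420,150:620],None,fx=1.7,fy=1.7,interpolation=cv2.INTER_CUBIC))
E
```

```text
lid [194. 212.] front [0.4843 0.1509] back [0.5995 0.1397] len 0.1157 wid 0.101 yaw -5.6 handle pred from back-.108: [0.492  0.1501] ctr [0.5419 0.1453]
lid [130. 220.] front [0.4643 0.3141] back [0.5792 0.3176] len 0.115 wid 0.1024 yaw 1.8 handle pred from back-.108: [0.4713 0.3143] ctr [0.5217 0.3159]
lid [248. 229.] front [ 0.4335 -0.0075] back [0.5482 0.0089] len 0.1158 wid 0.1001 yaw 8.1 handle pred from back-.108: [ 0.4412 -0.0064] ctr [0.4908 0.0007]
hL [0.4739 0.3174]
hM [0.4929 0.1498]
hR [ 0.4418 -0.0083]
post [ 0.4962 -0.3431]
stage [ 0.556  -0.2269]
lens [ 0.4259 -0.2335]
knob [ 0.4    -0.1927]
```

View pics/c.png

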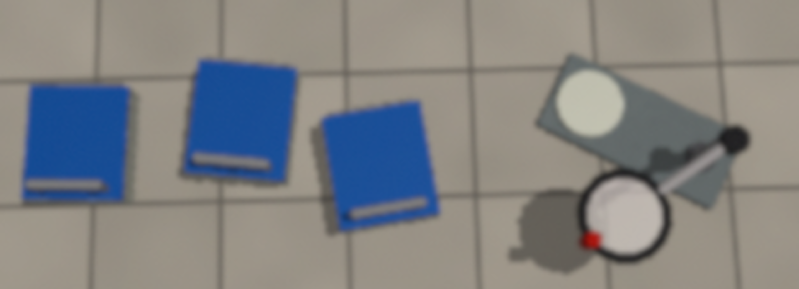

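The big magnifier measures 130 mm from stage to post, so it is the one meant. I'm moving towards the left handle, clear above everything.

Request:
send_rows:
  increments:
    - {"gripper":0,"translation":[26,38,2],"delta_rot":[0,0,0.6]}
    - {"gripper":0,"translation":[26,38,2],"delta_rot":[0,0,0.6]}
    - {"gripper":0,"translation":[26,38,2],"delta_rot":[0,0,0.6]}
    - {"gripper":0,"translation":[26,38,2],"delta_rot":[0,0,0.6]}
    - {"gripper":0,"translation":[26,38,2],"delta_rot":[0,0,0.6]}
    - {"gripper":0,"translation":[26,38,2],"delta_rot":[0,0,0.6]}
    - {"gripper":0,"translation":[26,38,2],"delta_rot":[0,0,0.6]}
    - {"gripper":0,"translation":[26,38,2],"delta_rot":[0,0,0.6]}
    - {"gripper":0,"translation":[26,38,2],"delta_rot":[0,0,0.6]}
    - {"gripper":0,"translation":[26,38,2],"delta_rot":[0,0,0.6]}

```text
time_s: 2.45
position: [0.499, -0.1935, 0.3243]
ee_rot: [-2.761, -1.498, -0.004]
ft_force: [-0.5, -1.6, 0.0]
width: 0.0427
```

```bash
python3 -c "
from h import *
s=read_state(); print(s['time_s'],s['position'],s['joints'].round(2),s['width'],rot(s['ee_rot']).round(3))"
```

```text
2.45 [ 0.49901136 -0.19346362  0.32433721] [ 0.51  0.37 -0.32  1.8   0.14  0.99 -0.45] 0.04265565398822729 [[ 0.545  0.838  0.002]
 [ 0.838 -0.545  0.002]
 [ 0.002  0.001 -1.   ]]
```

Request:
send_rows:
  increments:
    - {"gripper":0,"translation":[-2.7,50.9,-7],"delta_rot":[0,0,0.61]}
    - {"gripper":0,"translation":[-2.7,50.9,-7],"delta_rot":[0,0,0.61]}
    - {"gripper":0,"translation":[-2.7,50.9,-7],"delta_rot":[0,0,0.61]}
    - {"gripper":0,"translation":[-2.7,50.9,-7],"delta_rot":[0,0,0.61]}
    - {"gripper":0,"translation":[-2.7,50.9,-7],"delta_rot":[0,0,0.61]}
    - {"gripper":0,"translation":[-2.7,50.9,-7],"delta_rot":[0,0,0.61]}
    - {"gripper":0,"translation":[-2.7,50.9,-7],"delta_rot":[0,0,0.61]}
    - {"gripper":0,"translation":[-2.7,50.9,-7],"delta_rot":[0,0,0.61]}
    - {"gripper":0,"translation":[-2.7,50.9,-7],"delta_rot":[0,0,0.61]}
    - {"gripper":0,"translation":[-2.7,50.9,-7],"delta_rot":[0,0,0.61]}
    - {"gripper":0,"translation":[-2.7,50.9,-7],"delta_rot":[0,0,0.61]}
    - {"gripper":0,"translation":[-2.7,50.9,-7],"delta_rot":[0,0,0.61]}

```text
time_s: 3.65
position: [0.4709, 0.3184, 0.2538]
ee_rot: [-2.178, -2.261, -0.003]
ft_force: [-0.8, -1.2, -1.4]
width: 0.0426
```

```bash
python3 -c "
from h import *
s=read_state(); print(s['time_s'],s['position'],s['joints'].round(2),s['width'],rot(s['ee_rot']).round(3))
w=snapshot('wrist'); save(w,'w1',k=1.2); print(w['position'])
for z in (.09,): print('expected',proj(w,[.472,.316,.09]),[proj(w,[.472,.316+d,.09]) for d in(-.034,.034)])
print([(d['point'],d['confidence']) for d in find_in(w,'lid_left_handle')])"
```

```text
3.65 [0.47093998 0.31844689 0.25375294] [-0.31  0.54 -0.55  1.78  0.34  0.91 -0.96] 0.04262149909273899 [[-0.037  0.999 -0.001]
 [ 0.999  0.037  0.003]
 [ 0.003 -0.    -1.   ]]
[0.46859705 0.39139091 0.32408855]
expected [251.14466786 195.59851755] [array([249.41146186, 238.38114632]), array([253.0217462 , 149.26452967])]
[([0.5203, 0.3204, 0.0588], 0.6)]
```

View pics/w1.png

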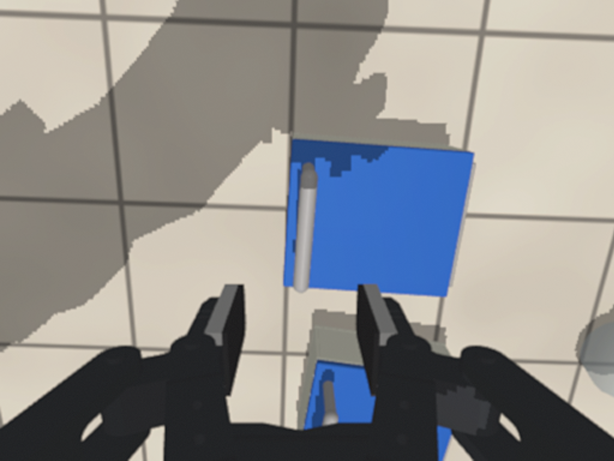

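Wrist view: the left handle bar runs from (308,172) to (301,288) in displayed pixels, between the jaws and 2–3 mm from the estimate. Next is descend and grip.

Request:
send_rows:
  increments:
    - {"gripper":0,"translation":[0.3,0,-5],"delta_rot":[0,0,0.02]}
    - {"gripper":0,"translation":[0.3,0,-9],"delta_rot":[0,0,0.02]}
    - {"gripper":0,"translation":[0.3,0,-10.7],"delta_rot":[0,0,0.02]}
    - {"gripper":0,"translation":[0.3,0,-10.7],"delta_rot":[0,0,0.02]}
    - {"gripper":1,"translation":[0.3,0,-10.7],"delta_rot":[0,0,0.02]}
    - {"gripper":1,"translation":[0.3,0,-10.7],"delta_rot":[0,0,0.02]}
    - {"gripper":1,"translation":[0.3,0,-10.7],"delta_rot":[0,0,0.02]}
    - {"gripper":1,"translation":[0.3,0,-10.7],"delta_rot":[0,0,0.02]}
    - {"gripper":1,"translation":[0.3,0,-10.7],"delta_rot":[0,0,0.02]}

```text
time_s: 4.65
position: [0.4736, 0.3148, 0.1485]
ee_rot: [-2.161, -2.278, 0.001]
ft_force: [-17.3, -4.1, 14.9]
width: 0.008
```

Request:
send_rows:
  increments:
    - {"gripper":1,"translation":[0.7,0,1.6],"delta_rot":[0,0,0]}
    - {"gripper":1,"translation":[1.7,0.1,3.0],"delta_rot":[0,0,0]}
    - {"gripper":1,"translation":[2.8,0.1,4.3],"delta_rot":[0,0,0]}
    - {"gripper":1,"translation":[4.1,0.2,5.4],"delta_rot":[0,0,0]}

```text
time_s: 5.05
position: [0.5139, 0.3143, 0.204]
ee_rot: [-2.163, -2.278, 0.009]
ft_force: [-9.5, -19.4, 4.1]
width: 0.0081
```

Request:
send_rows:
  increments:
    - {"gripper":1,"translation":[1.6,0,0.8],"delta_rot":[0,0,0]}
    - {"gripper":1,"translation":[3.2,0,1.4],"delta_rot":[0,0,0]}
    - {"gripper":1,"translation":[4.9,0.1,1.8],"delta_rot":[0,0,0]}
    - {"gripper":1,"translation":[6.6,0.1,2.0],"delta_rot":[0,0,0]}
    - {"gripper":1,"translation":[8.3,0.2,1.9],"delta_rot":[0,0,0]}
    - {"gripper":1,"translation":[10,0.2,1.5],"delta_rot":[0,0,0]}
    - {"gripper":1,"translation":[11,0.2,1.1],"delta_rot":[0,0,0]}
    - {"gripper":1,"translation":[11,0.2,1.1],"delta_rot":[0,0,0]}

```text
time_s: 5.85
position: [0.6259, 0.3155, 0.2162]
ee_rot: [2.166, 2.274, -0.005]
ft_force: [4.4, -4.2, 6.7]
width: 0.0075
```

Request:
send_rows:
  increments:
    - {"gripper":0.45,"translation":[0,0,0],"delta_rot":[0,0,0]}
    - {"gripper":0.45,"translation":[0,0,0],"delta_rot":[0,0,0]}
    - {"gripper":0.45,"translation":[0,0,0],"delta_rot":[0,0,0]}
    - {"gripper":0.45,"translation":[0,0,4],"delta_rot":[0,0,0]}
    - {"gripper":0.45,"translation":[0,0,8],"delta_rot":[0,0,0]}
    - {"gripper":0.1,"translation":[-4,-4,10],"delta_rot":[0,0,-0.14]}
    - {"gripper":0.1,"translation":[-8,-8,10],"delta_rot":[0,0,-0.14]}
    - {"gripper":0.1,"translation":[-11,-12,10],"delta_rot":[0,0,-0.14]}
    - {"gripper":0.1,"translation":[-13.4,-16.5,6],"delta_rot":[0,0,-0.14]}
    - {"gripper":0.1,"translation":[-13.4,-16.5,4],"delta_rot":[0,0,-0.14]}
    - {"gripper":0.1,"translation":[-13.4,-16.5,4],"delta_rot":[0,0,-0.14]}

```text
time_s: 6.95
position: [0.4894, 0.1469, 0.2536]
ee_rot: [2.322, 2.115, -0.014]
ft_force: [-0.0, 0.2, 0.1]
width: 0.0384
```

```bash
python3 -c "
from h import *
t=snapshot('top'); s=snapshot('scene'); 
a=t['pixels'][150:300,80:280]; b=s['pixels'][100:250,200:400]
cv2.imwrite('pics/l1.png',cv2.resize(np.hstack([a,b])[:,:,::-1],None,fx=2,fy=2,interpolation=cv2.INTER_CUBIC))
for n in('teal_stopper_center','orange_stopper_center','vial_center'):
  for q in (t,s): print(n,[(np.round(d['point'],3),d['confidence'],proj(q,d['point'])) for d in find_in(q,n)])
r=read_state();print(r['position'],rot(r['ee_rot']).round(3),r['time_s'])
"
```

```text
teal_stopper_center [(array([0.517, 0.343, 0.021]), 0.19, array([122.70290793, 225.96729244]))]
teal_stopper_center []
orange_stopper_center [(array([0.599, 0.337, 0.162]), 0.44, array([111.19444897, 185.29227568]))]
orange_stopper_center [(array([0.518, 0.315, 0.022]), 0.47, array([278.82961369, 149.00907232]))]
vial_center []
vial_center []
[0.49222952 0.1511859  0.2566366 ] [[ 0.09   0.996 -0.001]
 [ 0.996 -0.09  -0.002]
 [-0.002 -0.001 -1.   ]] 7.35
```

View pics/l1.png

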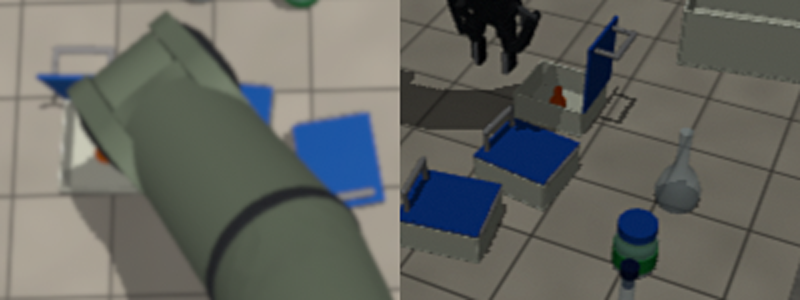

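The left lid stands upright, and the left box holds the orange stopper (right panel, about (558,98)). So the middle box is next.

Request:
send_rows:
  increments:
    - {"gripper":0.1,"translation":[0.1,-0.1,-5],"delta_rot":[0,0,0]}
    - {"gripper":0.1,"translation":[0.1,-0.1,-9],"delta_rot":[0,0,0]}
    - {"gripper":0.1,"translation":[0.1,-0.1,-10.8],"delta_rot":[0,0,0]}
    - {"gripper":0.1,"translation":[0.1,-0.1,-10.8],"delta_rot":[0,0,0]}
    - {"gripper":1,"translation":[0.1,-0.1,-10.8],"delta_rot":[0,0,0]}
    - {"gripper":1,"translation":[0.1,-0.1,-10.8],"delta_rot":[0,0,0]}
    - {"gripper":1,"translation":[0.1,-0.1,-10.8],"delta_rot":[0,0,0]}
    - {"gripper":1,"translation":[0.1,-0.1,-10.8],"delta_rot":[0,0,0]}

```text
time_s: 8.15
position: [0.4933, 0.1506, 0.15]
ee_rot: [2.319, 2.118, -0.002]
ft_force: [-5.4, 2.5, 4.8]
width: 0.0078
```

Request:
send_rows:
  increments:
    - {"gripper":1,"translation":[0.7,-0.1,1.5],"delta_rot":[0,0,0]}
    - {"gripper":1,"translation":[1.7,-0.2,3.0],"delta_rot":[0,0,0]}
    - {"gripper":1,"translation":[2.8,-0.3,4.3],"delta_rot":[0,0,0]}
    - {"gripper":1,"translation":[4.1,-0.4,5.4],"delta_rot":[0,0,0]}
    - {"gripper":1,"translation":[5.6,-0.5,6.3],"delta_rot":[0,0,0]}
    - {"gripper":1,"translation":[7.2,-0.7,6.9],"delta_rot":[0,0,0]}
    - {"gripper":1,"translation":[8.9,-0.9,7.3],"delta_rot":[0,0,0]}
    - {"gripper":1,"translation":[10.6,-1.0,7.5],"delta_rot":[0,0,0]}
    - {"gripper":1,"translation":[12.3,-1.2,7.4],"delta_rot":[0,0,0]}
    - {"gripper":1,"translation":[14.0,-1.4,7.0],"delta_rot":[0,0,0]}
    - {"gripper":1,"translation":[15.1,-1.5,6.7],"delta_rot":[0,0,0]}
    - {"gripper":1,"translation":[15.1,-1.5,6.7],"delta_rot":[0,0,0]}

```text
time_s: 9.35
position: [0.6453, 0.1334, 0.2174]
ee_rot: [2.32, 2.114, -0.004]
ft_force: [-0.5, -9.5, -2.3]
width: 0.0072
```

Request:
send_rows:
  increments:
    - {"gripper":0.45,"translation":[0,0,0],"delta_rot":[0,0,0]}
    - {"gripper":0.45,"translation":[0,0,0],"delta_rot":[0,0,0]}
    - {"gripper":0.45,"translation":[0,0,0],"delta_rot":[0,0,0]}
    - {"gripper":0.45,"translation":[0,0,4],"delta_rot":[0,0,0]}
    - {"gripper":0.45,"translation":[0,0,8],"delta_rot":[0,0,0]}
    - {"gripper":0.1,"translation":[-4,-4,10],"delta_rot":[0,0,0.24]}
    - {"gripper":0.1,"translation":[-8,-8,10],"delta_rot":[0,0,0.24]}
    - {"gripper":0.1,"translation":[-13,-12,10],"delta_rot":[0,0,0.24]}
    - {"gripper":0.1,"translation":[-17,-14.1,8],"delta_rot":[0,0,0.24]}
    - {"gripper":0.1,"translation":[-20.4,-14.1,4],"delta_rot":[0,0,0.24]}
    - {"gripper":0.1,"translation":[-20.4,-14.1,4],"delta_rot":[0,0,0.24]}

```text
time_s: 10.45
position: [0.438, -0.0089, 0.2565]
ee_rot: [2.052, 2.375, -0.005]
ft_force: [0.9, 0.1, 0.1]
width: 0.0386
```

```bash
python3 -c "
from h import *
t=snapshot('top'); s=snapshot('scene'); 
a=t['pixels'][150:300,80:280]; b=s['pixels'][100:250,180:380]
cv2.imwrite('pics/l2.png',cv2.resize(np.hstack([a,b])[:,:,::-1],None,fx=2,fy=2,interpolation=cv2.INTER_CUBIC))
for n in('teal_stopper_center','orange_stopper_center','vial_center'):
  for q in (t,s): print(n,[(np.round(d['point'],3),d['confidence'],proj(q,d['point'])) for d in find_in(q,n)])
r=read_state();print(r['position'],rot(r['ee_rot']).round(3),r['time_s'])
"
```

```text
teal_stopper_center []
teal_stopper_center [(array([0.53 , 0.136, 0.019]), 0.39, array([258.57634614, 183.84457334]))]
orange_stopper_center [(array([0.513, 0.314, 0.017]), 0.63, array([133.92805794, 227.50157726]))]
orange_stopper_center [(array([0.517, 0.314, 0.022]), 0.43, array([278.28639113, 149.18466821]))]
vial_center []
vial_center [(array([0.608, 0.127, 0.133]), 0.72, array([282.29495525, 162.82025673]))]
[ 0.44216543 -0.00710102  0.25787951] [[-0.147  0.989  0.002]
 [ 0.989  0.147 -0.003]
 [-0.004  0.002 -1.   ]] 10.85
```

View pics/l2.png

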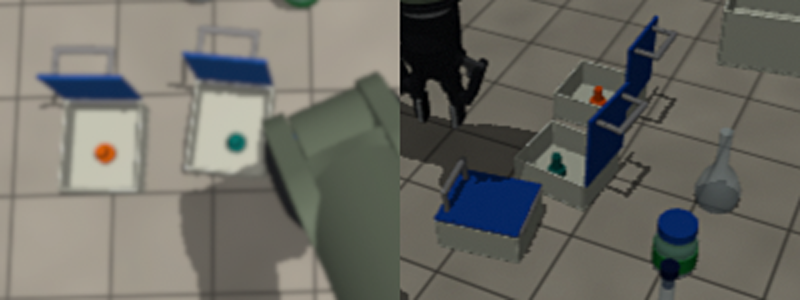

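```bash
cat >> h.py <<'E'
def teal(s,z,box=None):
    h=cv2.cvtColor(s["pixels"],cv2.COLOR_RGB2HSV); m=cv2.inRange(h,(80,110,30),(97,255,255))
    n,l,st,c=cv2.connectedComponentsWithStats(m)
    return [(st[i].tolist(),c[i].round(1),atz(s,c[i],z).round(4)) for i in range(1,n) if st[i,4]>25]
E
python3 -c "
from h import *
t=snapshot('top'); s=snapshot('scene')
print(teal(t,.022));print(teal(s,.020))"
```

```text
[([194, 218, 8, 7, 46], array([197.9, 221. ]), array([0.5259, 0.1384, 0.022 ]))]
[([254, 177, 9, 11, 53], array([258.1, 182.4]), array([0.5262, 0.1404, 0.02  ]))]
```

Teal is in the middle box at top pixel (198,221), which gives (0.526, 0.139). The right box stays shut. Hovering over the stopper for a near check.

Request:
send_rows:
  increments:
    - {"gripper":0.2,"translation":[8.4,14.6,1],"delta_rot":[0,0,-0.24]}
    - {"gripper":0.2,"translation":[8.4,14.6,0],"delta_rot":[0,0,-0.24]}
    - {"gripper":0.2,"translation":[8.4,14.6,-2],"delta_rot":[0,0,-0.24]}
    - {"gripper":0.2,"translation":[8.4,14.6,-6],"delta_rot":[0,0,-0.24]}
    - {"gripper":0.2,"translation":[8.4,14.6,-6],"delta_rot":[0,0,-0.24]}
    - {"gripper":0.2,"translation":[8.4,14.6,-6],"delta_rot":[0,0,-0.24]}
    - {"gripper":0.2,"translation":[8.4,14.6,-6],"delta_rot":[0,0,-0.24]}

```text
time_s: 11.65
position: [0.526, 0.138, 0.1986]
ee_rot: [2.32, 2.113, -0.002]
ft_force: [-0.5, 0.1, 1.0]
width: 0.0341
```

```bash
python3 -c "
from h import *
w=snapshot('wrist'); save(w,'w2',k=1.2)
r=read_state();print(r['position'],rot(r['ee_rot']).round(3),r['time_s'],r['width'])
print(teal(w,.02),teal(w,.03)); print(proj(w,[.526,.139,.041]),proj(w,[.526,.139,.017]))"
```

```text
[0.52616711 0.13786765 0.19895723] [[ 0.094  0.996  0.003]
 [ 0.996 -0.094 -0.004]
 [-0.004  0.003 -1.   ]] 11.7 0.03374008326387316
[([234, 164, 33, 37, 939], array([249.6, 181.3]), array([0.5267, 0.1409, 0.02  ]))] [([234, 164, 33, 37, 939], array([249.6, 181.3]), array([0.5269, 0.1438, 0.03  ]))]
[248.88753568 192.17802427] [248.93996193 182.74461145]
```

View pics/w2.png

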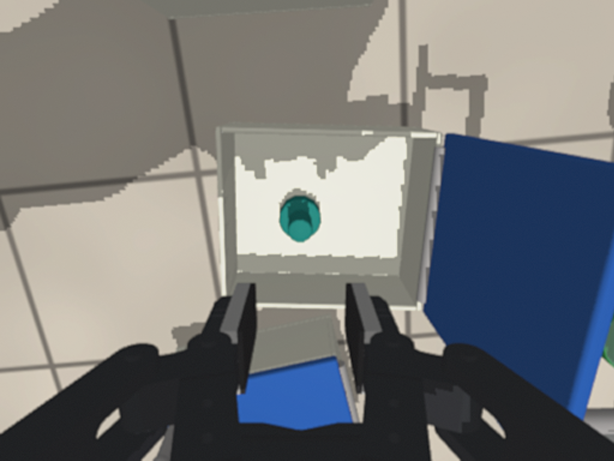

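Wrist view: the teal stopper stands free in the middle box, with its stem top at (300,230) displayed and walls clear of the jaws. It is centred at about (0.5267, 0.140). Descending and gripping.

Request:
send_rows:
  increments:
    - {"gripper":0.2,"translation":[0.1,0.2,-4],"delta_rot":[0,0,0]}
    - {"gripper":0.2,"translation":[0.1,0.2,-8],"delta_rot":[0,0,0]}
    - {"gripper":0.2,"translation":[0.1,0.2,-10.4],"delta_rot":[0,0,0]}
    - {"gripper":0.2,"translation":[0.1,0.2,-10.4],"delta_rot":[0,0,0]}
    - {"gripper":0.2,"translation":[0.1,0.2,-10.4],"delta_rot":[0,0,0]}
    - {"gripper":1,"translation":[0.1,0.2,-10.4],"delta_rot":[0,0,0]}
    - {"gripper":1,"translation":[0.1,0.2,-10.4],"delta_rot":[0,0,0]}
    - {"gripper":1,"translation":[0.1,0.2,-10.4],"delta_rot":[0,0,0]}
    - {"gripper":1,"translation":[0.1,0.2,-10.4],"delta_rot":[0,0,0]}

```text
time_s: 12.6
position: [0.5282, 0.1398, 0.097]
ee_rot: [2.319, 2.11, 0.003]
ft_force: [-1.8, -2.5, 15.0]
width: 0.0124
```

Request:
send_rows:
  increments:
    - {"gripper":1,"translation":[0,0,3],"delta_rot":[0,0,0]}
    - {"gripper":1,"translation":[0,0,7],"delta_rot":[0,0,0]}
    - {"gripper":1,"translation":[0,0,12],"delta_rot":[0,0,0]}
    - {"gripper":1,"translation":[0,0,16],"delta_rot":[0,0,0]}
    - {"gripper":1,"translation":[0,0,16],"delta_rot":[0,0,0]}

```text
time_s: 13.1
position: [0.5299, 0.1404, 0.2634]
ee_rot: [2.316, 2.106, 0.015]
ft_force: [-0.1, 0.1, -0.8]
width: 0.0123
```

```bash
python3 -c "
from h import *
t=snapshot('top')
h=cv2.cvtColor(t['pixels'],cv2.COLOR_RGB2HSV)
sub=h[180:235,300:360]; m=((sub[...,2]>165)&(sub[...,1]<70)).astype('uint8')
n,l,st,c=cv2.connectedComponentsWithStats(m)
for i in range(1,n):
  if st[i,4]>100: u=c[i]+[300,180]; print(st[i],u,atz(t,u,.02).round(4))
w=snapshot('wrist'); print(teal(w,.2)); r=read_state();print(r['position'],r['width'])
T=r['position']; Rm=rot(r['ee_rot']); 
for d in (.054,.094): print('axis proj',d,proj(w,T+Rm@[0,0,d]))
print([(d['point'],d['confidence']) for d in find_in(w,'teal_stopper_center')])
"
```

```text
[  0   0  32  12 325] [313.72923077 184.90461538] [ 0.6193 -0.1827  0.02  ]
[ 35   0  25  11 191] [344.36125654 184.9895288 ] [ 0.617  -0.2676  0.02  ]
[ 19  14  26  26 526] [331.20532319 206.71863118] [ 0.5568 -0.2275  0.02  ]
[  0  16  31  39 646] [309.26006192 218.33281734] [ 0.5261 -0.1656  0.02  ]
[([225, 211, 50, 74, 2327], array([250. , 244.6]), array([0.5311, 0.1483, 0.2   ]))]
[0.52851138 0.13953544 0.25877381] 0.012236461695125718
axis proj 0.054 [247.21034207 269.48027107]
axis proj 0.094 [247.65319755 230.58540694]
[([0.5292, 0.1376, 0.1912], 0.91)]
```

Request:
send_rows:
  increments:
    - {"gripper":1,"translation":[2.7,-36.7,0],"delta_rot":[0,0,0]}
    - {"gripper":1,"translation":[2.7,-36.7,0],"delta_rot":[0,0,0]}
    - {"gripper":1,"translation":[2.7,-36.7,0],"delta_rot":[0,0,0]}
    - {"gripper":1,"translation":[2.7,-36.7,0],"delta_rot":[0,0,0]}
    - {"gripper":1,"translation":[2.7,-36.7,0],"delta_rot":[0,0,0]}
    - {"gripper":1,"translation":[2.7,-36.7,0],"delta_rot":[0,0,0]}
    - {"gripper":1,"translation":[2.7,-36.7,0],"delta_rot":[0,0,0]}
    - {"gripper":1,"translation":[2.7,-36.7,0],"delta_rot":[0,0,0]}
    - {"gripper":1,"translation":[2.7,-36.7,-7],"delta_rot":[0,0,0]}
    - {"gripper":1,"translation":[2.7,-36.7,-10],"delta_rot":[0,0,0]}
    - {"gripper":1,"translation":[2.7,-36.7,-10],"delta_rot":[0,0,0]}

```text
time_s: 14.35
position: [0.5518, -0.2265, 0.1513]
ee_rot: [-2.322, -2.113, 0.004]
ft_force: [-1.3, 1.3, 0.1]
width: 0.0122
```

```bash
python3 -c "
from h import *
w=snapshot('wrist'); s=snapshot('scene'); a=w['pixels']; b=s['pixels'][180:340,100:313]
cv2.imwrite('pics/p1.png',np.hstack([cv2.resize(a,(480,360)),cv2.resize(b,(320,240)) if 0 else cv2.resize(b,(479,360))[:,80:400]])[:,:,::-1])
r=read_state();print(r['position'],rot(r['ee_rot']).round(3),r['width'])
print(proj(w,[.5568,-.2275,.02]),'axis->stage',proj(w,list(r['position'][:2])+[.02]))
print('edges',[proj(w,[.5568+.036*np.cos(q),-.2275+.036*np.sin(q),.02]).round(0).tolist() for q in (0,1.57,3.14,4.71)])
print(teal(w,.05))"
```

```text
[ 0.55497279 -0.22705361  0.15760617] [[ 0.094  0.996  0.005]
 [ 0.996 -0.094 -0.003]
 [-0.002  0.005 -1.   ]] 0.012124531268025951
[258.18524766 207.72377614] axis->stage [255.24658093 207.31442169]
edges [[315.0, 203.0], [253.0, 152.0], [202.0, 213.0], [263.0, 259.0]]
[([225, 211, 50, 73, 2302], array([249.9, 244.7]), array([ 0.5507, -0.2379,  0.05  ]))]
```

View pics/p1.png

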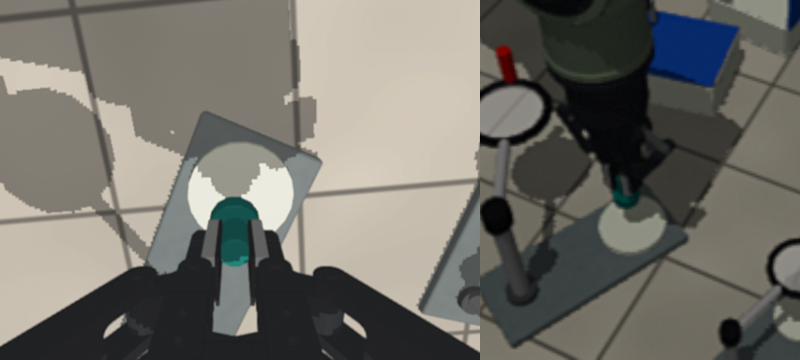

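Picture: the stopper is upright in the jaws, directly over the stage. The stage centre shows at wrist pixel (256,205), within 2 mm of my estimate, and the lens is parked clear. Lowering.

Request:
send_rows:
  increments:
    - {"gripper":1,"translation":[0,0.1,-2],"delta_rot":[0,0,0]}
    - {"gripper":1,"translation":[0,0.1,-3.2],"delta_rot":[0,0,0]}
    - {"gripper":1,"translation":[0,0.1,-3.7],"delta_rot":[0,0,0]}
    - {"gripper":1,"translation":[0,0.1,-4.0],"delta_rot":[0,0,0]}
    - {"gripper":1,"translation":[0,0.1,-4.2],"delta_rot":[0,0,0]}
    - {"gripper":1,"translation":[0,0.1,-4.2],"delta_rot":[0,0,0]}
    - {"gripper":1,"translation":[0,0.1,-4.2],"delta_rot":[0,0,0]}

```text
time_s: 15.15
position: [0.5552, -0.2261, 0.116]
ee_rot: [2.319, 2.111, 0.003]
ft_force: [0.4, 0.0, -0.0]
width: 0.0125
```

Request:
send_rows:
  increments:
    - {"gripper":1,"translation":[0,0,-0.1],"delta_rot":[0,0,0]}
    - {"gripper":1,"translation":[0,0,-0.2],"delta_rot":[0,0,0]}
    - {"gripper":1,"translation":[0,0,-0.2],"delta_rot":[0,0,0]}
    - {"gripper":1,"translation":[0,0,-0.2],"delta_rot":[0,0,0]}

```text
time_s: 15.55
position: [0.5552, -0.2262, 0.1141]
ee_rot: [2.319, 2.11, 0.003]
ft_force: [0.7, 0.4, 1.4]
width: 0.0123
```

Request:
send_rows:
  increments:
    - {"gripper":1,"translation":[0,0,-0.1],"delta_rot":[0,0,0]}
    - {"gripper":1,"translation":[0,0,-0.1],"delta_rot":[0,0,0]}
    - {"gripper":1,"translation":[0,0,-0.1],"delta_rot":[0,0,0]}

```text
time_s: 15.85
position: [0.5554, -0.2262, 0.114]
ee_rot: [2.319, 2.11, 0.003]
ft_force: [-4.9, 1.5, 18.2]
width: 0.0126
```

It's standing on the stage (18 N contact). I'll ease off slightly, open, then rise.

Request:
send_rows:
  increments:
    - {"gripper":1,"translation":[0,0,0],"delta_rot":[0,0,0]}
    - {"gripper":0.3,"translation":[0,0,0],"delta_rot":[0,0,0]}
    - {"gripper":0.3,"translation":[0,0,0],"delta_rot":[0,0,0]}
    - {"gripper":0.3,"translation":[0,0,0],"delta_rot":[0,0,0]}
    - {"gripper":0.3,"translation":[0,0,0],"delta_rot":[0,0,0]}
    - {"gripper":0.3,"translation":[0,0,3],"delta_rot":[0,0,0]}
    - {"gripper":0.3,"translation":[0,0,6],"delta_rot":[0,0,0]}
    - {"gripper":0.3,"translation":[0,0,10],"delta_rot":[0,0,0]}
    - {"gripper":0.3,"translation":[0,0,15],"delta_rot":[0,0,0]}
    - {"gripper":0.2,"translation":[0,0,19],"delta_rot":[0,0,0]}
    - {"gripper":0.2,"translation":[0,0,19],"delta_rot":[0,0,0]}

```text
time_s: 16.95
position: [0.5569, -0.2265, 0.3095]
ee_rot: [2.314, 2.105, 0.009]
ft_force: [1.2, 0.2, -0.9]
width: 0.0346
```

```bash
cat > k.py <<'E'
from h import *
def red(s,z):
    h=cv2.cvtColor(s["pixels"],cv2.COLOR_RGB2HSV); m=cv2.inRange(h,(0,150,80),(8,255,255))|cv2.inRange(h,(172,150,80),(180,255,255))
    n,l,st,c=cv2.connectedComponentsWithStats(m)
    return [(st[i].tolist(),c[i].round(1),atz(s,c[i],z).round(4)) for i in range(1,n) if st[i,4]>15]
E
python3 -c "
from k import *
t=snapshot('top');s=snapshot('scene');w=snapshot('wrist')
for q,n in((t,'t'),(s,'s'),(w,'w')): print(n,'teal',teal(q,.042),'red',red(q,.17))
r=read_state();print(r['position'],rot(r['ee_rot']).round(3),r['width'],r['joints'].round(2))"
```

```text
t teal [([328, 203, 8, 7, 48], array([331.4, 206. ]), array([ 0.555 , -0.2242,  0.042 ]))] red [([328, 258, 7, 6, 37], array([331.1, 260.7]), array([ 0.4017, -0.1932,  0.17  ]))]
s teal [([198, 267, 11, 16, 116], array([202.5, 275.3]), array([ 0.5599, -0.2318,  0.042 ]))] red [([143, 200, 6, 5, 23], array([145.3, 202.3]), array([ 0.3901, -0.1844,  0.17  ])), ([286, 279, 5, 5, 19], array([288.2, 281.2]), array([ 0.7782, -0.246 ,  0.17  ]))]
w teal [([237, 147, 24, 26, 499], array([248.4, 159.2]), array([ 0.5562, -0.2243,  0.042 ]))] red [([500, 138, 12, 14, 129], array([506.5, 144.2]), array([ 0.7165, -0.2027,  0.17  ])), ([0, 160, 34, 32, 765], array([ 15.5, 174.2]), array([ 0.4136, -0.1925,  0.17  ]))]
[ 0.55505896 -0.22625314  0.30359725] [[ 0.094  0.996  0.005]
 [ 0.996 -0.094 -0.003]
 [-0.003  0.006 -1.   ]] 0.03449962034207183 [ 0.63  0.51 -0.49  1.66  0.27  1.03 -0.04]
```

Request:
send_rows:
  increments:
    - {"gripper":0,"translation":[-15.4,3.3,1],"delta_rot":[0,0,0.66]}
    - {"gripper":0,"translation":[-15.4,3.3,1],"delta_rot":[0,0,0.66]}
    - {"gripper":0,"translation":[-15.4,3.3,1],"delta_rot":[0,0,0.66]}
    - {"gripper":0,"translation":[-15.4,3.3,1],"delta_rot":[0,0,0.66]}
    - {"gripper":0,"translation":[-15.4,3.3,0],"delta_rot":[0,0,0.66]}
    - {"gripper":0,"translation":[-15.4,3.3,0],"delta_rot":[0,0,0.66]}
    - {"gripper":0,"translation":[-15.4,3.3,0],"delta_rot":[0,0,0.66]}

```text
time_s: 17.8
position: [0.401, -0.1932, 0.303]
ee_rot: [1.515, 2.748, 0.006]
ft_force: [-0.0, 0.0, 0.5]
width: 0.0428
```

```bash
python3 -c "
from k import *
w=snapshot('wrist'); save(w,'k1',k=1.2)
print(red(w,.165),red(w,.185)); print(proj(w,[.401,-.193,.185]),proj(w,[.401,-.193,.145]),'post',proj(w,[.496,-.343,.145]))
r=read_state();print(r['position'],rot(r['ee_rot']).round(3),r['width'],r['joints'].round(2))"
```

```text
[([236, 186, 25, 42, 841], array([248. , 206.4]), array([ 0.4013, -0.1957,  0.165 ]))] [([236, 186, 25, 42, 841], array([248. , 206.4]), array([ 0.3975, -0.1895,  0.185 ]))]
[249.87211347 214.07306629] [249.63166453 193.53082568] post [249.89667362 389.77718041]
[ 0.40118508 -0.19315697  0.30325558] [[-0.534  0.845  0.006]
 [ 0.845  0.534  0.001]
 [-0.002  0.006 -1.   ]] 0.042812277694358775 [ 0.89  0.29 -0.69  2.03  0.23  0.89  0.64]
```

View pics/k1.png

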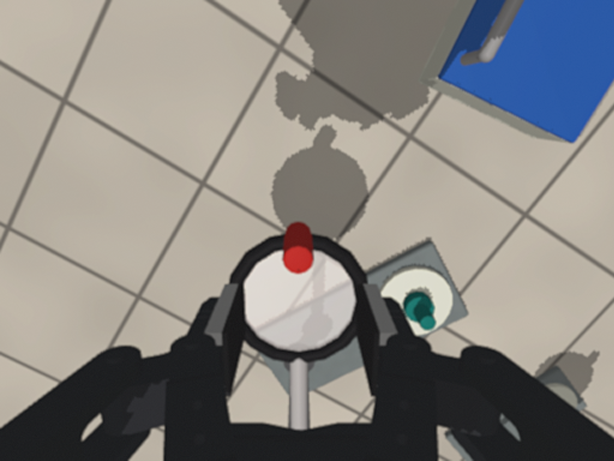

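Wrist view: the red knob is at (298,260) displayed, centred between the jaws. The stopper stands upright on the stage at about (420,305). Descending around the knob and caging it loosely.

Request:
send_rows:
  increments:
    - {"gripper":0,"translation":[0,0,-4],"delta_rot":[0,0,0]}
    - {"gripper":0,"translation":[0,0,-7],"delta_rot":[0,0,0]}
    - {"gripper":0,"translation":[0,0,-7.5],"delta_rot":[0,0,0]}
    - {"gripper":0,"translation":[0,0,-7.5],"delta_rot":[0,0,0]}
    - {"gripper":0.48,"translation":[0,0,-7.5],"delta_rot":[0,0,0]}
    - {"gripper":0.48,"translation":[0,0,-7.5],"delta_rot":[0,0,0]}
    - {"gripper":0.48,"translation":[0,0,-7.5],"delta_rot":[0,0,0]}

```text
time_s: 18.55
position: [0.4015, -0.1934, 0.2292]
ee_rot: [1.514, 2.746, 0.006]
ft_force: [0.9, 0.8, 0.8]
width: 0.0223
```

Request:
send_rows:
  increments:
    - {"gripper":0.48,"translation":[1.1,0.7,0],"delta_rot":[0,0,-0.07]}
    - {"gripper":0.48,"translation":[2.35,1.25,0],"delta_rot":[0,0,-0.15]}
    - {"gripper":0.48,"translation":[4.0,1.9,0],"delta_rot":[0,0,-0.25]}
    - {"gripper":0.48,"translation":[5.7,2.3,0],"delta_rot":[0,0,-0.35]}
    - {"gripper":0.48,"translation":[7.5,2.65,0],"delta_rot":[0,0,-0.45]}
    - {"gripper":0.48,"translation":[10.1,2.75,0],"delta_rot":[0,0,-0.6]}
    - {"gripper":0.48,"translation":[12.8,2.45,0],"delta_rot":[0,0,-0.75]}
    - {"gripper":0.48,"translation":[15.3,1.75,0],"delta_rot":[0,0,-0.9]}
    - {"gripper":0.48,"translation":[16.8,1.2,0],"delta_rot":[0,0,-0.99]}
    - {"gripper":0.48,"translation":[17.8,0.7,0],"delta_rot":[0,0,-1.05]}
    - {"gripper":0.48,"translation":[17.8,0.7,0],"delta_rot":[0,0,-1.05]}

```text
time_s: 19.65
position: [0.5804, -0.1867, 0.2295]
ee_rot: [2.686, 1.615, 0.002]
ft_force: [-0.9, 1.2, -0.2]
width: 0.0223
```

```bash
python3 -c "
from k import *
t=snapshot('top');w=snapshot('wrist')
print(red(t,.17),red(w,.165),teal(w,.03))
r=read_state();print(r['position'],r['width'],r['ft_force'].round(1))
h=np.array([.496,-.343]);
for q in (w,):
  c=red(q,.165)[0][2][:2]; u=(c-h)/np.linalg.norm(c-h); print('lens est',h+.13*u)
print([(x['point'],x['confidence']) for x in find_in(w,'lens_centre')])
"
```

```text
[] [([231, 229, 37, 77, 2369], array([249.1, 268.1]), array([ 0.5781, -0.1909,  0.165 ]))] [([231, 214, 30, 26, 377], array([244.2, 223.4]), array([ 0.5581, -0.2205,  0.03  ]))]
[ 0.57915507 -0.18624807  0.2293875 ] 0.022263959804921286 [ 0.2  1.  -0.2]
lens est [ 0.55774956 -0.22860161]
[([0.5731, -0.2162, 0.1405], 0.92), ([0.7312, -0.2381, 0.0995], 0.68)]
```

Request:
send_rows:
  increments:
    - {"gripper":0,"translation":[0,0,0],"delta_rot":[0,0,0]}
    - {"gripper":0,"translation":[0,0,0],"delta_rot":[0,0,0]}
    - {"gripper":0,"translation":[0,0,0],"delta_rot":[0,0,0]}
    - {"gripper":0,"translation":[0,0,4],"delta_rot":[0,0,0]}
    - {"gripper":0,"translation":[0,0,8],"delta_rot":[0,0,0]}
    - {"gripper":0,"translation":[-5,-2,12],"delta_rot":[0,0,0]}
    - {"gripper":0,"translation":[-10,-6,12],"delta_rot":[0,0,0]}
    - {"gripper":0,"translation":[-14,-11,12],"delta_rot":[0,0,0]}
    - {"gripper":0,"translation":[-18,-15,12],"delta_rot":[0,0,0]}
    - {"gripper":0,"translation":[-18,-20,12],"delta_rot":[0,0,0]}
    - {"gripper":0,"translation":[-18,-24,12],"delta_rot":[0,0,0]}
    - {"gripper":0,"translation":[-18,-24,12],"delta_rot":[0,0,0]}

```text
time_s: 21.0
position: [0.3968, -0.4298, 0.3496]
ee_rot: [2.686, 1.615, -0.001]
ft_force: [0.5, 0.4, -0.9]
width: 0.0428
```

```bash
python3 -c "
from k import *
t=snapshot('top');s=snapshot('scene')
a=t['pixels'][110:290,70:410];b=s['pixels'][80:340,110:400]
cv2.imwrite('pics/f.png',np.hstack([cv2.resize(a,(440,233)),cv2.resize(b,(360,233+0)) ])[:,:,::-1]) if 0 else cv2.imwrite('pics/f.png',np.vstack([cv2.resize(a,(640,339)),np.pad(cv2.resize(b,(290,260)),((0,0),(0,350),(0,0)))])[:,:,::-1])
print('knob',red(t,.17),'teal',teal(t,.03),teal(s,.035))
h=np.array([.496,-.343])
for x in red(t,.17)[:2]:
  c=x[2][:2]; print('lens est',h+.13*(c-h)/np.linalg.norm(c-h),np.linalg.norm(c-h))
for n in ('lens_centre','flask_a_center','flask_b_center','jar_center'): print(n,[(np.round(d['point'],3),round(d['confidence'],2)) for d in find_in(t,n)[:2]])
r=read_state();print(r['position'],r['time_s'],r['ft_force'].round(1))
"
```

```text
knob [([322, 184, 7, 8, 31], array([324.9, 187. ]), array([ 0.5802, -0.1887,  0.17  ]))] teal [] []
lens est [ 0.5582715  -0.22888488] 0.1757786392028338
lens_centre [(array([ 0.547, -0.237,  0.142]), 0.84), (array([ 0.753, -0.257,  0.098]), 0.55)]
flask_a_center [(array([ 0.773, -0.087,  0.052]), 0.56)]
flask_b_center [(array([0.754, 0.18 , 0.051]), 0.77)]
jar_center [(array([0.736, 0.044, 0.08 ]), 0.83)]
[ 0.39943256 -0.42523142  0.34948773] 21.3 [0.3 0.2 0.1]
```

View pics/f.png

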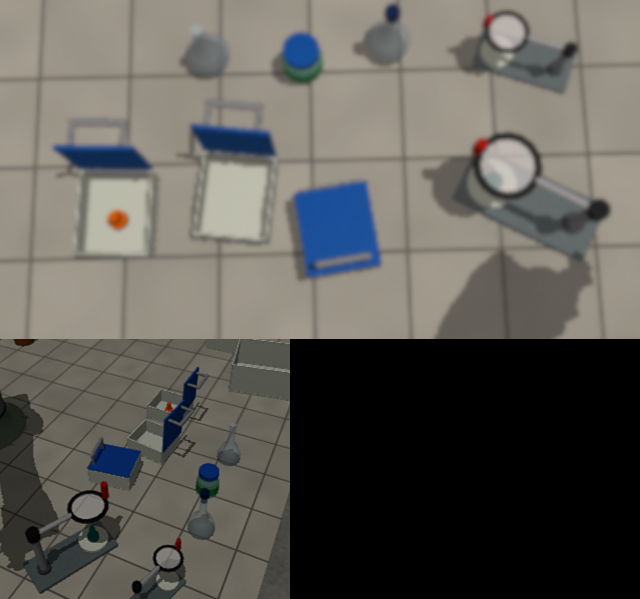

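The final view shows both lids upright, the orange stopper untouched and the right box shut. The teal stopper stands on the stage under the lens, and the bystanders are in place.

```bash
python3 -c "
from bench import *
print(finish_job())"
```

```text
the job is handed in; nothing more can be done
None
```

The job is handed in, at about 21 s on the robot's clock of the 72 s allowed. The hand-in reports no verdict.

- **Boxes:** I opened the left box, which held the orange stopper, then the middle box, which held the teal one. I left both lids standing upright. The right box stayed shut.
- **Stopper:** I lifted it out by its stem and lowered it onto the stage of the big magnifier, the one measuring 130 mm from stage to post. I let go only after the force showed it resting there.
- **Lens:** I swung the arm over by its knob, released it and moved the robot clear.

My last checks:
- **Stopper position:** it stood upright about 2 mm from the stage's centre, measured before the lens was swung over. Afterwards it shows through the lens only faintly. The colour finder then missed it in both pictures, so the pictures confirm its final position only by eye.
- **Lens position:** worked out from the knob, it is about 4 mm from the stopper's axis. The trained network put the lens about 14 mm away, which is also within the 25 mm limit.
- **Lid angles:** I judged these from the lift path (about 1.6 rad) and the pictures, not from a measurement.
- **Everything else:** the flasks and jar were found within about 5 mm of their first positions, and the orange stopper is still in its box.

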